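Load the optical reader and hold its light flap on balance

TASK

Load the optical reader: lay the plain metal spacer disc on its round stage, then the stacked pair of culture dishes (handled as one piece) on the disc, both centred on the stage and let go. Then take the light flap, which leans open, by its bar, swing it up to its upright balance point, where it would fall neither way, and finish while still holding it there so that the stack can be inspected; never let it drop towards the dishes. Leave everything else, such as the tape roll and the beaker, where it stands.

Things in the scene. Friction and masses are not known exactly. Their poses are not given: they have to be found in the camera images.
- reader: Optical reader, fixed; place and turn vary. Origin on the worktop under its base; own x points from stage to hinge. In its frame (mm): white base 20 high, x -95..75, y +-55 (+-75 for x over 15); round stage at x -50, y 0; grey rear housing x 20..70, y +-50, 75 high; two hinge posts 22 x 10, 132 high, at x 50, y +-67.
- stage_top (a point): Centre of the top of the reader's dark metal round stage: a pedestal 52 mm in diameter whose flat top is 50 mm above the worktop and 30 mm above the base.
- flap_hinge (a point): Middle of the flap's hinge axis, 120 mm above the worktop, between the two posts, 100 mm behind the stage centre. The axis is level and runs along the reader's own y.
- flap_bar (a point): Middle of the flap's round steel bar, parallel to the hinge axis, 145 mm from it; 10 mm thick, 74 mm free between the two 8 mm round arms that carry it (at +-42 mm). The panel, 110 mm wide, 6 mm thick, starts 35 mm from the bar towards the hinge: room for fingertips on both sides of the bar. The bar can turn between finger pads.
- flap (a joint): Light flap angle (rad): 0 shut, level over the stage; 1.571 upright, bar above the hinge: the balance point (mass lies in the panel plane); 2.2 open stop, where it leans at the start. At angle a the bar is 145 mm*cos(a) from the hinge towards the stage (negative: behind) and 145 mm*sin(a) above it. Nearly frictionless, no spring, 160 g: let go off balance it falls to its stop.
- spacer: Plain solid dark-grey steel disc without a hole, 56 mm in diameter, 14 mm thick, about 250 g, lying flat on the worktop; origin at the centre of its underside, z up.
- dish: Two round culture dishes stacked, one rigid piece, 58 mm in diameter, 30 mm high, about 40 g, standing flat on the worktop; origin at the centre of its underside, z up. It, the spacer and the tape roll change places.
- tape_roll: Bystander: roll of paper tape with a hole, 62 mm in diameter, 13 mm high, origin at the centre of its underside. Leave it.
- beaker: Bystander: beaker, 58 mm in diameter, 62 mm high, behind the reader, origin at the centre of its underside. Leave it.
Not all that is in view belongs to the job. Leave any green look-alike of the dish alone.

How it is judged:
By the outcome, as a careful person would: the job done as asked, in the order asked, and still so for the second after the job is handed in, while the arm keeps its last pose, push and grip.
It also fails if it takes over 61 s, if anything falls off the work surface, if the arm or the gripper's body presses on something with over 40 N, if the wrist force passes 120 N, or if a joint passes its speed limit or range.

ROBOT

A 6-joint arm with a two-finger parallel gripper is mounted at the origin on the work surface; the furniture and walls round the work are solid. World frame = base frame: x ahead of the robot, y to its left, z up, the work surface at z = 0. Lengths are in m, angles in rad, forces in N, time in s.
With the tool pointing down it reaches from about 0.35 to 0.975 m from the base axis. Payload 17.4 kg.
Tool frame: the origin (TCP) lies between the finger pads; the fingertips stand r.tip_extent ahead of it and the grasp point (between the pads) lies 5 mm behind it (r.tip_extent is the distance from the TCP to the fingertips, in m); z points along the fingers, y is the line along which they close (so a half turn about z gives the same grasp; the last joint's range is limited). The gripper opens to 85 mm and grips with 20 to 120 N. Pads are 22 mm wide; open, the fingers measure 114 mm over their backs; the gripper's body (76 mm by 85 mm) begins 54 mm behind the grasp point. The pads swing forward as they close: fully open they stand 13 mm farther back than shut.
Start: joints at [1.089, 0.116, 1.442, -0, 1.584, -0.038], TCP at [0.29, 0.61, 0.245] pointing down, gripper open.
Joint ranges: [-2.83, 2.83], [-0.83, 2.19], [0.07, 2.5], [-1.14, 4.28], [0.01, 3], [-2.97, 2.97]. Speed limits (rad/s): [1.89, 1.89, 2.22, 3.14, 3.14, 3.14].

INTERFACE

Orientations are given as a unit quaternion [x, y, z, w].
In Python, from workcell import r gives the robot as it stands.
- The arm moves only by the tool servo_tool, never from a script. Its argument "series" is a list of rows, each a list of 3 entries, a list of its own where there are three numbers: the shift along the tool's x, y, z normalised to -1 to 1, where 1 is 0.5 m, then the turn about the tool's z normalised to -1 to 1, where 1 is pi rad, then the closure, from -1 (fully open) to 1 (shut). In form: [[[x, y, z], twist, grip], ...]. A call has 1 to 10 rows; each row is the pose to reach, as a shift and turn from the pose commanded when the call began, along the tool's axes at that moment, turning the shorter way round; what a row does not reach only later rows make up. A row lasts 1/12 s, in which the tool goes at most 41.7 mm and 7.16 degrees, less where a joint would pass 70% of its speed; a pose out of reach is approached as far as the arm can. A call with a number of a shift or a turn outside -1 to 1 is refused whole. A call with a gripper value outside its range is refused whole. The fingers move at their own pace and stop on an object; "newtons" is the grip in N (left out, the last holds). Time passes only in rows, so rows that repeat a pose let the fingers close. It gives the time, the measured TCP pose, the force, the opening and the grip force at its end, in the units of the state.
- r.sense(): the state, without advancing time (a new reading comes with each control period).
- r.get_image(name): name is "side" or "top" or "wrist"; returns (picture, depth): 384x512x3 uint8, red, green, blue; 384x512 float32, m along the optical axis (not along the pixel's ray), 0 where there is no reading.
- r.camera_params(name): a dict with "intrinsics" (3x3 intrinsics, pixels), "distortion" ([k1, k2, p1, p2, k3] as OpenCV has them; the pictures are not rectified), "rvec" (rotation vector, rad) and "tvec" (3), from world to camera coordinates, as OpenCV has them; the wrist camera has in their place "tool_from_camera" (4x4, takes a point from camera to tool coordinates, whose origin is the TCP and whose axes are the flange's). Camera axes: x right, y down, z forward; pixel columns grow to the right and rows downward; lengths in m; the calibration is good to about 2 mm. A picture is of the moment at which its call begins: read the wrist's pose just before it. camera_params takes no time and is no camera call.
- r.hand_in(): hands the job in; it is judged then, once.
The state is a dict: "time_s": time; "joint_pos": joint angles; "dq": joint speeds; "effort": joint torques, N m; "ee_pos": TCP position; "tool_rot": TCP orientation; "contact_force": force on the tool from outside, world axes, zero at the start; "torque": the same for the moment, N m; "finger_gap": opening from 0.0 (shut) to 1.0 (fully open); "grip_force": force on a finger pad.
Only numpy, scipy, OpenCV 4.12 (cv2) and the standard library are available. Lean on these libraries where they do the work, as an engineer would, in place of code of your own. Each camera call takes 0.05 s, during which the arm holds its last target. There are 200 camera calls.

## Working session

There is one attempt and no reset: what is moved stays moved. The work goes in short steps, Python scripts to look and compute and a tool call to move; the robot and the scene stay as the last step left them, time stands still between calls to the robot, and variables do not carry over. Pictures are saved under pics/ and viewed, at most 10 in all, crops included, and the job is handed in when it is done.

Besides the shell and the picture viewer there is one more tool, called after "Emit:" as a command line: name --argument value ..., lists and objects as JSON in quotes. servo_tool: Moves the arm, as the interface text tells. Its arguments: {"type":"object","properties":{"series":{"type":"array","items":{"type":"array"}},"newtons":{"type":"number"}},"required":["series"]}

```bash
mkdir -p pics; cat > h.py <<'E'
import numpy as np, cv2
from workcell import r
def cam(n):
    p=r.camera_params(n);s=r.sense();im,d=r.get_image(n)
    K=np.array(p["intrinsics"],float);D=np.array(p["distortion"],float)
    if n=="wrist":
        from scipy.spatial.transform import Rotation as R
        T=np.eye(4);T[:3,:3]=R.from_quat(s["tool_rot"]).as_matrix();T[:3,3]=s["ee_pos"]
        M=T@np.array(p["tool_from_camera"])
    else:
        W=np.eye(4);W[:3,:3]=cv2.Rodrigues(np.array(p["rvec"],float))[0];W[:3,3]=np.ravel(p["tvec"]);M=np.linalg.inv(W)
    return im,d,K,D,M
def rays(px,K,D,M):
    u=cv2.undistortPoints(np.array(px,float).reshape(-1,1,2),K,D).reshape(-1,2)
    return np.c_[u,np.ones(len(u))]@M[:3,:3].T
def plane(px,z,c):
    _,_,K,D,M=c; v=rays(px,K,D,M);o=M[:3,3]
    return o+v*((z-o[2])/v[:,2])[:,None]
def cloud(c):
    im,d,K,D,M=c
    h,w=d.shape;g=np.stack(np.meshgrid(np.arange(w),np.arange(h)),-1).reshape(-1,2)
    return (M[:3,3]+rays(g,K,D,M)*d.reshape(-1,1)).reshape(h,w,3)
def save(n,im): cv2.imwrite("pics/"+n,im[...,::-1])
E
python3 - <<'E'
from h import *
import pickle
print(r.sense(), r.tip_extent)
o={n:cam(n) for n in("top","side","wrist")}
pickle.dump(o,open("c0.pkl","wb"))
for n in o: print(n,o[n][4][:3].round(3).tolist())
save("a_top.png",o["top"][0]);save("a_side.png",o["side"][0])
E
```

```text
{'time_s': 0.0, 'joint_pos': array([ 1.08920975e+00,  1.16469289e-01,  1.44229243e+00,  9.09609526e-06,
        1.58396006e+00, -3.77942232e-02]), 'dq': array([ 0.00127048, -0.00035454, -0.00230123,  0.00019956, -0.00064442,
       -0.00069044]), 'effort': array([ 2.45545496e-03, -7.31991577e+01, -6.32491565e+01,  8.81262440e-05,
        6.38068843e-03, -1.98470914e-06]), 'ee_pos': array([0.28974443, 0.60945671, 0.24455654]), 'tool_rot': array([ 2.20079612e-01,  9.75481751e-01, -5.44462142e-04, -1.49363641e-04]), 'contact_force': array([-0.38907883,  0.17053546,  0.15776904]), 'torque': array([-0.00069467, -0.05670612, -0.00708107]), 'grip_force': 0.0, 'finger_gap': 1.001372488895259} 0.014
top [[0.013, -0.988, 0.156, 0.2], [-1.0, -0.011, 0.015, -0.147], [-0.013, -0.157, -0.988, 1.357]]
side [[0.883, -0.159, 0.443, -0.157], [-0.47, -0.33, 0.819, -1.095], [0.016, -0.931, -0.366, 0.551]]
wrist [[0.43, 0.87, 0.241, 0.229], [0.903, -0.414, -0.116, 0.639], [-0.001, 0.268, -0.964, 0.372]]
```

View pics/a_top.png

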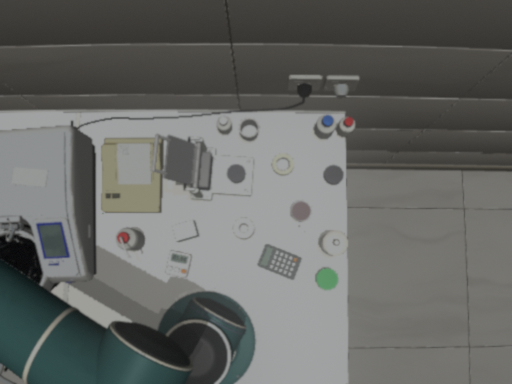

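View pics/a_side.png

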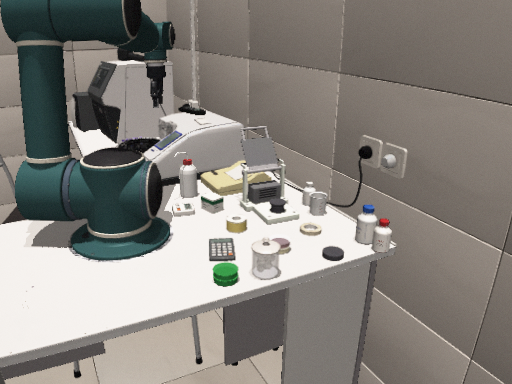

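Top view: reader at about (205,172), with its stage at (236,173) and the hinge to the left. Dark disc candidates: the one at (333,175) and the stage top. Dish candidates: pinkish (301,211), green (327,278), and a lidded jar (335,243). Ring-shaped things: (283,163) and (243,228). The description fits the dark disc at (333,175) as the spacer and the pink stack at (301,211) as the dish, so I'll confirm both in one enlarged crop.

```bash
python3 - <<'E'
from h import *
import pickle
o=pickle.load(open("c0.pkl","rb"))
t=cv2.resize(o["top"][0][115:305,140:360],None,fx=2,fy=2,interpolation=cv2.INTER_CUBIC)
s=cv2.resize(o["side"][0][120:290,200:400],None,fx=1.8,fy=1.8*380/306,interpolation=cv2.INTER_CUBIC)
m=np.hstack([t,cv2.resize(s,(360,380))]);save("b.png",m);print(m.shape)
P=cloud(o["top"])
for n,(u,v) in dict(stage=(236,173),spacer=(333,175),dish=(301,211),tape=(276,163),base=(220,160),hous=(205,170),bar=(160,155),green=(327,278),jar=(335,235),tab=(270,200),beaker=(249,130)).items(): print(n,P[v,u].round(3))
PS=cloud(o["side"])
for n,(u,v) in dict(spacer=(333,253),dish=(282,243),stage=(277,203),bar=(256,129)).items(): print("S",n,PS[v,u].round(3))
def fit(c,P,box,lo,hi,name):
    u0,v0,u1,v1=box;m=np.zeros(P.shape[:2],np.uint8);z=P[v0:v1,u0:u1,2];m[v0:v1,u0:u1]=((z>lo)&(z<hi))
    n,l,st,ce=cv2.connectedComponentsWithStats(m)
    k=1+np.argmax(st[1:,4]);q=P[l==k];(x,y),rad=cv2.minEnclosingCircle(q[:,:2].astype(np.float32))
    print(name,"px",ce[k].round(1),"mean",q.mean(0).round(4),"circ",round(x,4),round(y,4),round(rad,4),"n",len(q))
c=o["top"]
fit(c,P,(215,150,256,196),.043,.06,"stage")
fit(c,P,(318,160,350,190),.008,.03,"spacer")
fit(c,P,(285,195,316,228),.022,.04,"dish")
fit(c,P,(265,150,300,180),.006,.03,"tape")
E
```

```text
(380, 800, 3)
stage [ 0.458 -0.078  0.053]
spacer [ 0.463 -0.35   0.015]
dish [ 0.358 -0.258  0.03 ]
tape [ 0.499 -0.189  0.001]
base [ 0.501 -0.03   0.024]
hous [0.461 0.005 0.076]
bar [0.506 0.134 0.058]
green [ 0.176 -0.327  0.037]
jar [ 0.29  -0.344  0.073]
tab [ 0.392 -0.173  0.001]
beaker [ 0.595 -0.11   0.004]
S spacer [ 0.458 -0.363  0.015]
S dish [ 0.356 -0.28   0.029]
S stage [ 0.453 -0.088  0.049]
S bar [0.476 0.098 0.235]
stage px [235.5 172.7] mean [ 0.4598 -0.0762  0.0496] circ 0.46 -0.0757 0.026 n 267
spacer px [333.2 174. ] mean [ 0.4661 -0.3505  0.0139] circ 0.4658 -0.3509 0.0283 n 293
dish px [300.8 209.9] mean [ 0.361  -0.2573  0.0297] circ 0.3611 -0.2573 0.0296 n 358
tape px [282.4 163.6] mean [ 0.495  -0.207   0.0122] circ 0.4957 -0.2063 0.0319 n 252
```

View pics/b.png

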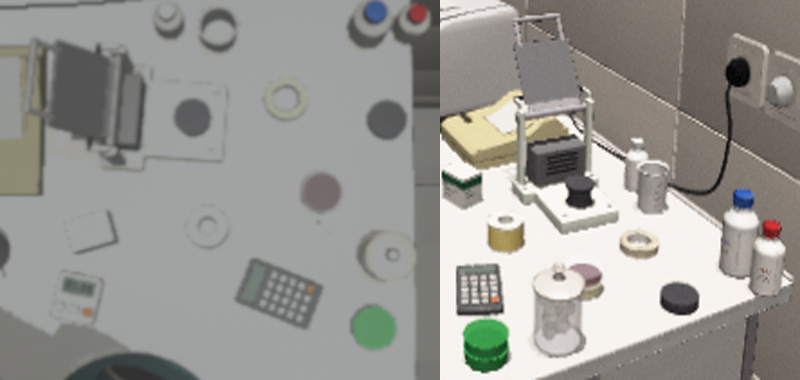

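The crop confirms it. The spacer is the solid dark disc at top (333,174). The dish is the pinkish two-layer stack at top (301,210). The ring at (283,163) has a hole, so it is the tape, and the green stack and the jar are decoys. Next I need the reader's yaw and where the open fingertips sit.

```bash
python3 - <<'E'
from h import *
import pickle
from scipy.spatial.transform import Rotation as R
o=pickle.load(open("c0.pkl","rb"))
P=cloud(o["top"]);PS=cloud(o["side"])
def yaw(P,box,lo,hi,n):
    u0,v0,u1,v1=box;q=P[v0:v1,u0:u1].reshape(-1,3);q=q[(q[:,2]>lo)&(q[:,2]<hi)]
    print(n,len(q),cv2.minAreaRect((q[:,:2]*1000).astype(np.float32)))
    return q
q=yaw(P,(190,130,262,205),.014,.028,"base20")
q=yaw(P,(190,130,225,205),.068,.08,"housing")
q=yaw(P,(150,120,205,205),.225,.25,"barTop")
q=yaw(PS,(235,120,280,140),.225,.25,"barSide");print(q.mean(0))
# fingers in wrist view
im,d,K,D,M=o["wrist"];s=cv2.resize(im,None,fx=1,fy=1);save("w.png",s)
Mi=np.linalg.inv(np.block([[R.from_quat(r.sense()["tool_rot"]).as_matrix(),r.sense()["ee_pos"][:,None]],[np.zeros((1,3)),1]]))
W=cloud(o["wrist"])@Mi[:3,:3].T+Mi[:3,3]
near=(d>0)&(d<.2);print(near.sum(),W[near].min(0),W[near].max(0))
for sg in(-1,1):
    q=W[near&(W[...,1]*sg>0)]
    if len(q):
        i=np.argsort(q[:,2])[-15:];print(sg,q[i].mean(0).round(4))
E
```

```text
base20 1487 ((488.0724182128906, -40.30039978027344), (169.1141815185547, 207.03475952148438), 84.65927124023438)
housing 423 ((462.8773193359375, 11.539848327636719), (47.19297790527344, 143.9381561279297), 77.88475799560547)
barTop 185 ((469.8585205078125, 103.71294403076172), (19.255430221557617, 92.16355895996094), 87.71062469482422)
barSide 94 ((471.0826416015625, 101.9036636352539), (18.7684268951416, 92.7019271850586), 84.61434936523438)
[0.46877183 0.10253583 0.23714931]
44777 [-0.11257155 -0.13449765 -0.08735348] [0.02095955 0.12054498 0.06215691]
-1 [-0.0237 -0.1296  0.0544]
1 [0.0011 0.0415 0.0616]
```

Emit:
servo_tool --series '[[[0,0,0],-0.04,-1],[[0,0,0],-0.08,-1],[[0,0,0],-0.12,-1],[[0,0,0],-0.12,-1]]'

```text
time_s: 0.48
ee_pos: [0.2898, 0.6095, 0.245]
tool_rot: [0.03, 1.0, -0.0, -0.0]
contact_force: [0.0, -0.3, -0.2]
finger_gap: 1.0
grip_force: 0.0
```

Emit:
servo_tool --series '[[[0,0,-0.08],0,-1],[[0,0,-0.16],0,-1],[[-0.05,-0.1,-0.2],0,-1],[[-0.24,-0.9,-0.2],0,-1],[[-0.24,-0.9,-0.2],0,-1],[[-0.24,-0.9,-0.2],0,-1],[[-0.24,-0.9,-0.2],0,-1],[[-0.24,-0.9,-0.2],0,-1],[[-0.24,-0.9,-0.2],0,-1],[[-0.24,-0.9,-0.2],0,-1]]'

```text
time_s: 1.32
ee_pos: [0.3555, 0.2844, 0.3433]
tool_rot: [0.036, 0.999, 0.0, 0.0]
contact_force: [0.2, -0.3, -0.6]
finger_gap: 0.996
grip_force: 0.0
```

Emit:
servo_tool --series '[[[-0.25,-1,0],0,-1],[[-0.25,-1,0],0,-1],[[-0.25,-1,0],0,-1],[[-0.25,-1,0],0,-1],[[-0.25,-1,0],0,-1],[[-0.25,-1,0],0,-1],[[-0.25,-1,0],0,-1],[[-0.25,-1,0],0,-1],[[-0.25,-1,0],0,-1],[[-0.25,-1,0],0,-1]]'

```text
time_s: 2.15
ee_pos: [0.4293, -0.1261, 0.3436]
tool_rot: [0.036, 0.999, -0.0, 0.0]
contact_force: [0.7, 0.9, 0.3]
finger_gap: 0.999
grip_force: 0.0
```

Emit:
servo_tool --series '[[[-0.106,-0.444,0.0],0,-1],[[-0.106,-0.444,0.0],0,-1],[[-0.106,-0.444,0.1],0,-1],[[-0.106,-0.444,0.2],0,-1],[[-0.106,-0.444,0.3],0,-1],[[-0.106,-0.444,0.4],0,-1],[[-0.106,-0.444,0.4],0,-1],[[-0.106,-0.444,0.4],0,-1],[[-0.106,-0.444,0.4],0,-1],[[-0.106,-0.444,0.4],0,-1]]'

```text
time_s: 2.98
ee_pos: [0.4667, -0.3486, 0.1404]
tool_rot: [0.035, 0.999, 0.002, -0.002]
contact_force: [1.6, 0.6, -0.2]
finger_gap: 1.001
grip_force: 0.0
```

```bash
python3 - <<'E'
from h import *
s=r.sense();print(s["ee_pos"],s["joint_pos"].round(2))
c=cam("wrist");P=cloud(c);save("w1.png",c[0])
m=((P[...,2]>.008)&(P[...,2]<.022)).astype(np.uint8)
n,l,st,ce=cv2.connectedComponentsWithStats(m)
for k in range(1,n):
    if st[k,4]>400:
        q=P[l==k];print(ce[k].round(0),st[k,4],q.mean(0).round(4),cv2.minEnclosingCircle(q[:,:2].astype(np.float32)))
E
```

```text
[ 0.46670652 -0.3486224   0.14042398] [-0.69 -0.03  1.77  0.    1.41 -2.19]
[503. 170.] 1754 [ 0.4694 -0.1208  0.0153] ((0.4585155248641968, -0.11446572840213776), 0.05452258139848709)
[246. 184.] 3035 [ 0.4657 -0.3518  0.0129] ((0.4665776789188385, -0.3519632816314697), 0.028061477467417717)
[405. 203.] 2379 [ 0.4943 -0.2089  0.0112] ((0.49556052684783936, -0.20783843100070953), 0.031900931149721146)
[483. 271.] 440 [ 0.5703 -0.1248  0.0151] ((0.5764026641845703, -0.11784131824970245), 0.021321982145309448)
[280. 292.] 414 [ 0.5756 -0.3274  0.0153] ((0.5916207432746887, -0.325874388217926), 0.02630768157541752)
```

View pics/w1.png

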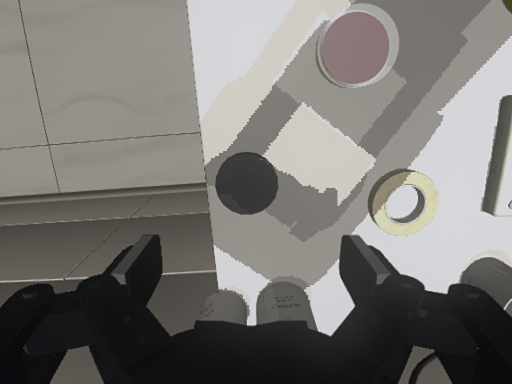

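Wrist view: the spacer is at pixel (246,184), which puts it at (0.466,-0.352). Pink dish at (357,45), tape ring at (405,203), and two bottles at (220,300) and (285,290), clear of the grasp. I'll descend.

Emit:
servo_tool --series '[[[0,-0.006,0.07],0,-1],[[0,-0.006,0.14],0,-1],[[0,-0.006,0.2],0,-1],[[0,-0.006,0.23],0,-1],[[0,-0.006,0.236],0,-1],[[0,-0.006,0.24],0,-1],[[0,-0.006,0.244],0,-1],[[0,-0.006,0.244],0,-1]]'

```text
time_s: 3.7
ee_pos: [0.4685, -0.3523, 0.0236]
tool_rot: [0.033, 0.999, -0.001, 0.001]
contact_force: [-0.5, 0.7, -0.3]
finger_gap: 0.999
grip_force: 0.0
```

Emit:
servo_tool --series '[[[0.004,0,0.004],0,-0.8],[[0.004,0,0.008],0,-0.6],[[0.004,0,0.01],0,-0.5],[[0.004,0,0.01],0,-0.4]]'

```text
time_s: 4.03
ee_pos: [0.4655, -0.3517, 0.0164]
tool_rot: [0.033, 0.999, 0.0, -0.0]
contact_force: [-0.2, -0.1, -0.3]
finger_gap: 0.699
grip_force: 0.0
```

Emit:
servo_tool --series '[[[0,0,0.003],0,-0.4],[[0,0,0.006],0,-0.4],[[0,0,0.008],0,-0.4],[[0,0,0.008],0,-0.4]]'

```text
time_s: 4.37
ee_pos: [0.4655, -0.3516, 0.0121]
tool_rot: [0.033, 0.999, 0.0, -0.0]
contact_force: [0.7, -0.2, 0.5]
finger_gap: 0.701
grip_force: 0.0
```

Emit:
servo_tool --series '[[[0,0,0.003],0,-0.4],[[0,0,0.006],0,-0.4],[[0,0,0.006],0,-0.4],[[0,0,0.006],0,0],[[0,0,0.006],0,0],[[0,0,0.006],0,0.2],[[0,0,0.006],0,0.2]]' --newtons 50

```text
time_s: 4.95
ee_pos: [0.4662, -0.3523, 0.0105]
tool_rot: [0.033, 0.999, -0.001, 0.001]
contact_force: [-0.1, -0.9, 8.2]
finger_gap: 0.62
grip_force: 59.1
```

Emit:
servo_tool --series '[[[0,0,-0.03],0,0.2],[[0,0,-0.08],0,0.2],[[0,0,-0.16],0,0.2],[[0,0,-0.24],0,0.2],[[0,0.05,-0.28],0,0.2],[[0,0.13,-0.28],0,0.2],[[0,0.2,-0.28],0,0.2],[[0,0.26,-0.28],0,0.2],[[0,0.28,-0.28],0,0.2],[[0,0.28,-0.28],0,0.2]]' --newtons 50

```text
time_s: 5.78
ee_pos: [0.475, -0.21, 0.1494]
tool_rot: [0.032, 0.999, 0.0, 0.0]
contact_force: [0.2, 0.4, -2.4]
finger_gap: 0.618
grip_force: 54.1
```

```bash
cat > st.py <<'E'
from h import *
s=r.sense();print(s["ee_pos"],s["tool_rot"].round(4),s["finger_gap"],s["grip_force"])
c=cam("wrist");P=cloud(c);save("w2.png",c[0])
m=((P[...,2]>.044)&(P[...,2]<.057)).astype(np.uint8)
n,l,st,ce=cv2.connectedComponentsWithStats(m)
for k in range(1,n):
    if st[k,4]>300:
        q=P[l==k];print(ce[k].round(0),st[k,4],q.mean(0).round(4),cv2.minEnclosingCircle(q[:,:2].astype(np.float32)))
E
python3 st.py
```

```text
[ 0.47497974 -0.21001124  0.14936419] [3.220e-02 9.995e-01 2.000e-04 1.000e-04] 0.6175545604517516 54.14730370044708
[501. 169.] 1293 [ 0.4681 -0.0082  0.0503] ((0.46445441246032715, -0.006760266609489918), 0.048762597143650055)
[416. 163.] 3343 [ 0.4594 -0.0789  0.0488] ((0.46022430062294006, -0.07795049995183945), 0.026585577055811882)
[387. 365.] 313 [ 0.657  -0.0891  0.0503] ((0.656798779964447, -0.09040141105651855), 0.016429826617240906)
```

View pics/w2.png

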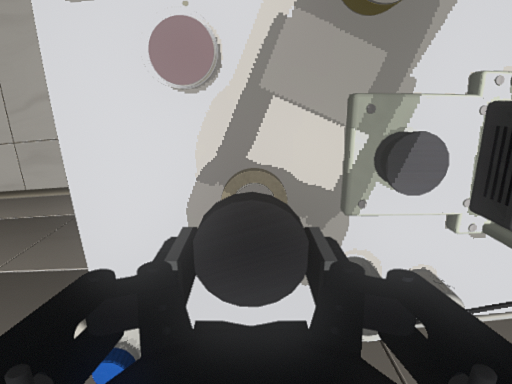

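The disc is held level at pixel (250,250) between the tips, and the stage is at (412,162). Next I'll work out the disc's offset in the hand.

```bash
cat > hd.py <<'E'
from h import *
def held(c,ztop,tcp,rad=.05):
    P=cloud(c);q=P[(np.hypot(*(P[...,:2]-tcp[:2]).transpose(2,0,1))<rad)&(abs(P[...,2]-ztop)<.004)]
    return q
if __name__=="__main__":
    s=r.sense();t=s["ee_pos"];c=cam("wrist");P=cloud(c)
    near=np.hypot(P[...,0]-t[0],P[...,1]-t[1])<.022
    z=P[...,2][near&(P[...,2]>.1)];zt=np.median(z);print(t,"top z",zt,"rel",zt-t[2])
    m=((abs(P[...,2]-zt)<.003)&(np.hypot(P[...,0]-t[0],P[...,1]-t[1])<.0325)).astype(np.uint8)
    n,l,st,ce=cv2.connectedComponentsWithStats(m);k=1+np.argmax(st[1:,4]);q=P[l==k]
    (x,y),R_=cv2.minEnclosingCircle(q[:,:2].astype(np.float32))
    print("centre",x,y,R_,"offset",x-t[0],y-t[1],"bbox",q.min(0),q.max(0))
    A=np.c_[q[:,:2]-q[:,:2].mean(0),np.ones(len(q))];print("slope",np.linalg.lstsq(A,q[:,2],rcond=None)[0])
E
python3 hd.py
```

```text
[ 0.47497694 -0.21134076  0.14939369] top z 0.20921340920374698 rel 0.059819723720026835
centre 0.46582019329071045 -0.2107604742050171 0.015583162195980549 offset -0.009156749441490863 0.000580281563370727 bbox [ 0.46345793 -0.2262288   0.20621896] [ 0.46766366 -0.19523414  0.21221255]
slope [-2.00228143  0.13155824  0.20948433]
```

```bash
sed -i 's/(P\[...,2\]>.1)\]/(P[...,2]>t[2]-.01)\&(P[...,2]<t[2]+.03)]/' hd.py; python3 hd.py
```

```text
[ 0.47493518 -0.21218068  0.14934828] top z 0.15179085890729438 rel 0.002442574730374708
centre 0.47215503454208374 -0.2120518684387207 0.03171443194150925 offset -0.0027801449968898884 0.00012880737384166063 bbox [ 0.44764294 -0.24232902  0.14881864] [ 0.50344553 -0.18091218  0.15478395]
slope [ 0.00085774 -0.00148758  0.15176738]
```

Emit:
servo_tool --series '[[[0.012,0.07,0],0,0.2],[[0.024,0.14,0.0],0,0.2],[[0.036,0.2,0.03],0,0.2],[[0.044,0.25,0.07],0,0.2],[[0.048,0.268,0.11],0,0.2],[[0.048,0.268,0.14],0,0.2],[[0.048,0.268,0.149],0,0.2],[[0.048,0.268,0.149],0,0.2],[[0.048,0.268,0.149],0,0.2]]'

```text
time_s: 6.68
ee_pos: [0.4603, -0.0776, 0.0755]
tool_rot: [0.034, 0.999, -0.0, 0.0]
contact_force: [0.4, -0.3, -3.1]
finger_gap: 0.619
grip_force: 54.3
```

```bash
python3 hd.py; python3 - <<'E'
from h import *
print(r.sense()["ee_pos"])
for n in("top","side"):
    im=cam(n)[0];b=(195,130,275,215) if n=="top" else (235,120,325,225)
    save("x_%s.png"%n,cv2.resize(im[b[1]:b[3],b[0]:b[2]],None,fx=5,fy=5,interpolation=cv2.INTER_CUBIC))
E
```

```text
[ 0.46025682 -0.07763816  0.0754978 ] top z 0.07796107854904998 rel 0.0024632780345635735
centre 0.4573920667171478 -0.0774667039513588 0.03170046955347061 offset -0.002864751790979392 0.00017145874322964383 bbox [ 0.4328757  -0.10771536  0.07496435] [ 0.48877544 -0.04630198  0.08093624]
slope [ 0.00144705 -0.00117189  0.07792015]
[ 0.46046496 -0.07762744  0.07590916]
```

Emit:
servo_tool --series '[[[0.001,0.001,0.01],0,0.2],[[0.001,0.001,0.018],0,0.2],[[0.001,0.001,0.023],0,0.2],[[0.001,0.001,0.026],0,0.2],[[0.001,0.001,0.026],0,0.2]]'

```text
time_s: 7.25
ee_pos: [0.4592, -0.0761, 0.0614]
tool_rot: [0.033, 0.999, 0.0, -0.0]
contact_force: [-0.7, 0.1, -2.2]
finger_gap: 0.618
grip_force: 54.3
```

Emit:
servo_tool --series '[[[0,0,0.001],0,0.2],[[0,0,0.002],0,0.2],[[0,0,0.002],0,0.2]]'

```text
time_s: 7.5
ee_pos: [0.4595, -0.0762, 0.061]
tool_rot: [0.033, 0.999, -0.0, 0.0]
contact_force: [0.2, 0.6, -3.9]
finger_gap: 0.621
grip_force: 54.3
```

Emit:
servo_tool --series '[[[0,0,0.001],0,0.2],[[0,0,0.002],0,0.2],[[0,0,0.003],0,0.2],[[0,0,0.003],0,0.2]]'

```text
time_s: 7.83
ee_pos: [0.4596, -0.0762, 0.0604]
tool_rot: [0.033, 0.999, -0.0, 0.0]
contact_force: [-7.7, 1.9, 11.6]
finger_gap: 0.619
grip_force: 55.9
```

Emit:
servo_tool --series '[[[0,0,0.002],0,0.0],[[0,0,0.002],0,-0.3],[[0,0,0.002],0,-0.5],[[0,0,0.002],0,-0.6],[[0,0,0.002],0,-0.6],[[0,0,-0.05],0,-0.6],[[0,0,-0.12],0,-0.7],[[0,-0.05,-0.18],0,-1],[[0,-0.13,-0.2],0,-1],[[0,-0.13,-0.2],0,-1]]'

```text
time_s: 8.67
ee_pos: [0.4557, -0.1456, 0.1628]
tool_rot: [0.035, 0.999, -0.002, 0.002]
contact_force: [0.6, -0.2, -0.8]
finger_gap: 1.002
grip_force: 0.0
```

```bash
cat > chk.py <<'E'
from h import *
import sys
lo,hi=float(sys.argv[1]),float(sys.argv[2])
s=r.sense();print(s["ee_pos"],s["tool_rot"].round(4))
for n in("wrist","top"):
    c=cam(n);P=cloud(c)
    m=((P[...,2]>lo)&(P[...,2]<hi)).astype(np.uint8)
    k_,l,st,ce=cv2.connectedComponentsWithStats(m)
    for k in range(1,k_):
        if st[k,4]>150:
            q=P[l==k];print(n,ce[k].round(0),st[k,4],q.mean(0).round(4),np.round(np.hstack(cv2.minEnclosingCircle(q[:,:2].astype(np.float32))),4))
E
python3 chk.py .058 .07; python3 chk.py .022 .037
```

```text
[ 0.4556757  -0.14563133  0.16283917] [ 0.0346  0.9994 -0.0015  0.0022]
wrist [425. 184.] 1096 [ 0.4587 -0.0074  0.0645] [ 0.4638 -0.0028  0.0498]
wrist [338. 191.] 3710 [ 0.4592 -0.0768  0.0629] [ 0.4604 -0.076   0.0282]
wrist [442. 262.] 244 [0.5292 0.0142 0.0641] [0.5302 0.0174 0.0116]
wrist [305. 313.] 306 [ 0.5742 -0.1042  0.06  ] [ 0.5866 -0.1109  0.0287]
wrist [423. 375.] 478 [0.6569 0.0127 0.0641] [0.6581 0.012  0.0254]
top [125. 157.] 660 [0.4978 0.2301 0.0646] [0.5105 0.2256 0.0769]
top [234. 173.] 268 [ 0.4565 -0.0735  0.0636] [ 0.4598 -0.074   0.0282]
[ 0.45504082 -0.14216054  0.15968553] [ 3.470e-02  9.994e-01 -1.000e-04  3.000e-04]
wrist [9. 9.] 304 [ 0.296  -0.327   0.0286] [ 0.2955 -0.3297  0.0138]
wrist [291.  19.] 2095 [ 0.3257 -0.1019  0.0323] [ 0.3115 -0.1001  0.0293]
wrist [461.   9.] 258 [0.3233 0.0356 0.0292] [0.3227 0.0355 0.0089]
wrist [103.  83.] 4045 [ 0.3609 -0.258   0.0289] [ 0.3615 -0.2586  0.0302]
wrist [403. 176.] 816 [ 0.4586 -0.0064  0.0301] [0.4642 0.0097 0.0519]
wrist [286. 291.] 419 [ 0.5676 -0.1147  0.0296] [ 0.5828 -0.1128  0.0249]
wrist [344. 307.] 193 [ 0.5911 -0.0562  0.0293] [ 0.5952 -0.055   0.0141]
wrist [421. 352.] 216 [0.657  0.0303 0.031 ] [0.6567 0.0294 0.0155]
top [469. 111.] 151 [ 0.6561 -0.7493  0.0291] [ 0.6561 -0.7484  0.1335]
top [133. 210.] 193 [0.3561 0.2089 0.0327] [0.3679 0.2159 0.0851]
top [301. 210.] 353 [ 0.3611 -0.2574  0.0296] [ 0.3608 -0.2576  0.0299]
top [327. 279.] 380 [ 0.1733 -0.3285  0.0294] [ 0.1734 -0.3288  0.0301]
```

Emit:
servo_tool --series '[[[0.05,-0.07,0],0,-1],[[0.1,-0.14,0],0,-1],[[0.14,-0.2,0.02],0,-1],[[0.171,-0.244,0.06],0,-1],[[0.171,-0.244,0.12],0,-1],[[0.171,-0.244,0.17],0,-1],[[0.171,-0.244,0.17],0,-1],[[0.171,-0.244,0.17],0,-1],[[0.171,-0.244,0.17],0,-1]]'

```text
time_s: 9.62
ee_pos: [0.3624, -0.2567, 0.0757]
tool_rot: [0.033, 0.999, -0.0, 0.0]
contact_force: [0.5, 0.5, 0.2]
finger_gap: 1.001
grip_force: 0.0
```

```bash
python3 chk.py .026 .035 | grep -v top; python3 -c "
from h import *
print(r.sense()['contact_force'])
save('d.png',r.get_image('wrist')[0])"
```

```text
[ 0.36239588 -0.25672515  0.07565753] [ 3.280e-02  9.995e-01 -2.000e-04  3.000e-04]
wrist [128.  79.] 568 [ 0.2768 -0.3183  0.0307] [ 0.2741 -0.3337  0.0299]
wrist [487. 120.] 3684 [ 0.3112 -0.1166  0.032 ] [ 0.3109 -0.1036  0.0294]
wrist [247. 214.] 6712 [ 0.3603 -0.2587  0.029 ] [ 0.3615 -0.2587  0.0298]
[ 0.03123529 -0.11144447  0.80983639]
```

View pics/d.png

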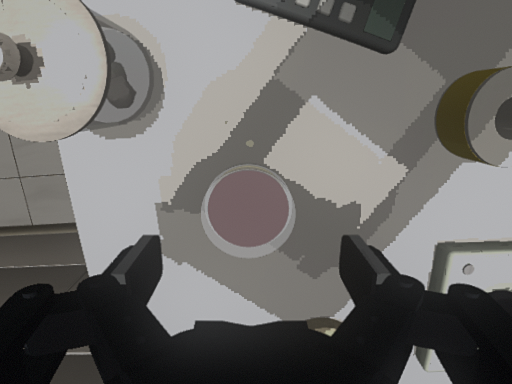

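Dish at pixel (248,210), between the open fingers. The jar at (60,70) and the tape roll at (480,115) are clear.

Emit:
servo_tool --series '[[[0.003,-0.003,0.05],0,-0.9],[[0.003,-0.003,0.09],0,-0.7],[[0.003,-0.003,0.11],0,-0.5],[[0.003,-0.003,0.111],0,-0.4],[[0.003,-0.003,0.111],0,-0.3],[[0.003,-0.003,0.111],0,0],[[0.003,-0.003,0.111],0,0.1],[[0.003,-0.003,0.111],0,0.1]]' --newtons 25

```text
time_s: 10.43
ee_pos: [0.3605, -0.2588, 0.0199]
tool_rot: [0.033, 0.999, -0.0, 0.001]
contact_force: [-0.3, 0.2, -0.8]
finger_gap: 0.668
grip_force: 27.6
```

Emit:
servo_tool --series '[[[0,0,-0.03],0,0.1],[[0,0,-0.1],0,0.1],[[0,0,-0.18],0,0.1],[[-0.03,0.06,-0.24],0,0.1],[[-0.06,0.13,-0.24],0,0.1],[[-0.09,0.2,-0.24],0,0.1],[[-0.125,0.27,-0.24],0,0.1],[[-0.16,0.34,-0.22],0,0.1],[[-0.175,0.376,-0.2],0,0.1],[[-0.175,0.376,-0.2],0,0.1]]'

```text
time_s: 11.27
ee_pos: [0.4606, -0.0736, 0.1177]
tool_rot: [0.032, 0.999, 0.0, -0.001]
contact_force: [-0.3, -0.4, -1.5]
finger_gap: 0.672
grip_force: 27.8
```

Emit:
servo_tool --series '[[[0,0,0],0,0.1],[[0,0,0],0,0.1]]'

```text
time_s: 11.43
ee_pos: [0.4599, -0.077, 0.1195]
tool_rot: [0.033, 0.999, -0.0, 0.0]
contact_force: [0.4, -0.5, -0.7]
finger_gap: 0.67
grip_force: 27.8
```

```bash
sed -i 's/t\[2\]-.01)/t[2]+.002)/' hd.py; python3 hd.py
```

```text
[ 0.45990902 -0.07704675  0.11947517] top z 0.1300104485161941 rel 0.010535275797090862
centre 0.4591236412525177 -0.0769692063331604 0.03232347220182419 offset -0.0007853814847975094 7.754521319618124e-05 bbox [ 0.43158846 -0.10714569  0.12705469] [ 0.49129139 -0.04563187  0.13296577]
slope [ 0.00113475 -0.00158088  0.13002145]
```

Emit:
servo_tool --series '[[[0.002,0,0.03],0,0.1],[[0.002,0,0.055],0,0.1],[[0.002,0,0.067],0,0.1],[[0.002,0,0.07],0,0.1],[[0.002,0,0.07],0,0.1]]'

```text
time_s: 11.9
ee_pos: [0.4586, -0.077, 0.0836]
tool_rot: [0.034, 0.999, 0.0, -0.0]
contact_force: [-0.4, 0.3, -0.6]
finger_gap: 0.674
grip_force: 27.8
```

Emit:
servo_tool --series '[[[0,0,0.001],0,0.1],[[0,0,0.002],0,0.1],[[0,0,0.003],0,0.1],[[0,0,0.003],0,0.1]]'

```text
time_s: 12.23
ee_pos: [0.459, -0.0767, 0.0826]
tool_rot: [0.033, 0.999, -0.0, 0.0]
contact_force: [-0.0, -0.7, -0.2]
finger_gap: 0.666
grip_force: 27.8
```

Emit:
servo_tool --series '[[[0,0,0.001],0,0.1],[[0,0,0.002],0,0.1],[[0,0,0.002],0,0.1]]'

```text
time_s: 12.48
ee_pos: [0.4592, -0.0767, 0.0824]
tool_rot: [0.033, 0.999, -0.0, 0.0]
contact_force: [-4.4, 1.3, 9.4]
finger_gap: 0.668
grip_force: 28.8
```

Emit:
servo_tool --series '[[[0,0,-0.001],0,-0.2],[[0,0,-0.001],0,-0.5],[[0,0,-0.001],0,-0.7],[[0,0,-0.001],0,-0.7],[[0,0,-0.06],0,-0.7],[[0,0,-0.14],0,-0.7],[[0,0,-0.22],0,-0.7],[[0,0,-0.3],0,-0.7],[[0,0,-0.38],0,-0.7],[[0,0,-0.38],0,-0.7]]'

```text
time_s: 13.32
ee_pos: [0.4603, -0.077, 0.2796]
tool_rot: [0.033, 0.999, -0.001, 0.005]
contact_force: [0.2, -0.5, 1.5]
finger_gap: 0.849
grip_force: 0.0
```

```bash
python3 chk.py .088 .1; python3 chk.py .055 .067; python3 - <<'E'
from h import *
o={n:cam(n) for n in("top","wrist","side")}
for n in o:
    P=cloud(o[n]);q=P[(P[...,2]>.215)&(P[...,2]<.255)&(P[...,1]>.05)&(P[...,1]<.16)&(P[...,0]>.4)&(P[...,0]<.55)]
    if len(q)>20: print(n,len(q),q.mean(0),cv2.minAreaRect((q[:,:2]*1000).astype(np.float32)), "top z",np.sort(q[:,2])[-5:])
    h=P[(P[...,2]>.125)&(P[...,2]<.14)&(P[...,1]>-.01)&(P[...,1]<.06)&(P[...,0]>.36)&(P[...,0]<.57)]
    for lo,hi in((.36,.44),(.48,.57)):
        g=h[(h[:,0]>lo)&(h[:,0]<hi)]
        if len(g)>5: print(n,"post",len(g),g.mean(0),g.min(0),g.max(0))
im=o["top"][0];save("e.png",np.hstack([cv2.resize(im[115:215,140:270],(520,400)),cv2.resize(o["side"][0][110:240,225:325],(280,400))]))
E
```

```text
[ 0.46026405 -0.07695186  0.27955866] [ 3.340e-02  9.994e-01 -9.000e-04  4.700e-03]
wrist [251. 168.] 2338 [ 0.4604 -0.0768  0.093 ] [ 0.461  -0.0768  0.0296]
wrist [497. 303.] 186 [0.6568 0.227  0.0938] [0.6571 0.2289 0.0227]
wrist [284. 319.] 480 [ 0.6564 -0.0485  0.0926] [ 0.656  -0.0541  0.0664]
top [92. 99.] 164 [0.6562 0.3264 0.0944] [0.656  0.3323 0.1421]
top [229. 168.] 169 [ 0.4629 -0.0617  0.0934] [ 0.4613 -0.0704  0.0285]
top [ 71. 265.] 251 [0.2004 0.3511 0.0946] [0.2266 0.3907 0.1469]
[ 0.45934198 -0.07676105  0.27285498] [ 3.340e-02  9.994e-01 -3.000e-04  1.300e-03]
wrist [13. 22.] 306 [ 0.2858 -0.3207  0.0599] [ 0.2834 -0.3281  0.0247]
wrist [311. 160.] 212 [ 0.4591 -0.0072  0.0614] [ 0.4621 -0.0024  0.0482]
wrist [502. 166.] 431 [0.4789 0.2232 0.0614] [0.4788 0.2227 0.0191]
wrist [230. 269.] 459 [ 0.5929 -0.1126  0.0594] [ 0.588  -0.1118  0.0289]
wrist [ 78. 269.] 264 [ 0.5813 -0.3098  0.0611] [ 0.5923 -0.3208  0.0259]
wrist [285. 267.] 215 [ 0.5948 -0.0411  0.0585] [ 0.6023 -0.0403  0.0171]
wrist [ 32. 276.] 384 [ 0.5885 -0.377   0.0616] [ 0.5936 -0.3823  0.0213]
wri
[... 837 characters left out ...]
2939613 0.22954795]
wrist post 860 [0.41708618 0.02854919 0.13151229] [0.39102753 0.01465206 0.12500719] [0.43999482 0.0535833  0.1399994 ]
wrist post 770 [0.50102064 0.02673626 0.13229728] [0.48002388 0.01583288 0.12500238] [0.53338145 0.04557377 0.13999006]
side 113 [0.46922243 0.10061756 0.23429291] ((470.3563232421875, 98.547607421875), (27.486907958984375, 93.2824935913086), 85.13404083251953) top z [0.24252626 0.24256336 0.24296781 0.24328395 0.24332567]
side post 72 [0.41540757 0.02835464 0.13244363] [0.39097783 0.01202155 0.12500355] [0.43957067 0.04836575 0.13999884]
side post 89 [0.50854515 0.02395113 0.13227131] [0.48018134 0.00185293 0.1250106 ] [0.53629424 0.0404678  0.1399749 ]
```

View pics/e.png

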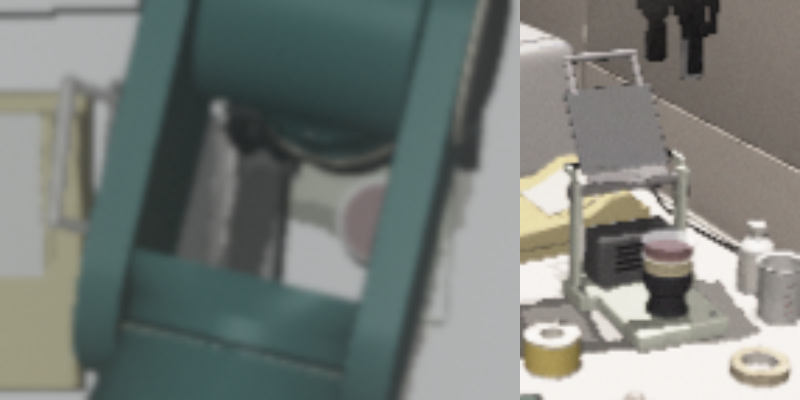

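The stack is on the stage: the dish is at (0.461,-0.077), its top is at 0.094 m, and the side view shows it upright. Now I'll go above the flap bar.

Emit:
servo_tool --series '[[[0,0,-0.055],0,-0.7],[[0,0.02,-0.09],0,-0.7],[[0,0.1,-0.09],0,-0.5],[[0,0.17,-0.09],0,-0.5],[[0,0.24,-0.09],0,-0.5],[[0,0.31,-0.09],0,-0.5],[[0,0.37,-0.09],0,-0.5],[[0,0.37,-0.09],0,-0.5],[[0,0.37,-0.09],0,-0.5]]'

```text
time_s: 14.42
ee_pos: [0.4711, 0.1091, 0.3154]
tool_rot: [0.032, 0.999, -0.0, -0.001]
contact_force: [-0.2, -0.3, 1.0]
finger_gap: 0.749
grip_force: 0.0
```

```bash
python3 - <<'E'
from h import *
s=r.sense();print(s["ee_pos"],s["tool_rot"].round(4),s["joint_pos"].round(2))
c=cam("wrist");P=cloud(c);save("f.png",c[0])
m=((P[...,2]>.205)&(P[...,2]<.255)&(P[...,0]<.56)&(P[...,0]>.4)&(P[...,1]>.05)&(P[...,1]<.15))
q=P[m];print(len(q),cv2.minAreaRect((q[:,:2]*1000).astype(np.float32)))
for x in(.44,.45,.46,.47,.48,.49,.50):
    g=q[abs(q[:,0]-x)<.004];g=g[g[:,2]>.225]
    if len(g): print(x,len(g),g.mean(0).round(4),g[:,1].min().round(4),g[:,1].max().round(4),g[:,2].max().round(4))
E
```

```text
[0.4710661  0.10907711 0.31538943] [ 3.200e-02  9.995e-01 -2.000e-04 -8.000e-04] [ 0.17 -0.31  1.73 -0.    1.73 -1.33]
3252 ((469.704833984375, 96.38310241699219), (32.247398376464844, 108.68415069580078), 86.94598388671875)
0.44 161 [0.4401 0.109  0.2402] 0.1042 0.1137 0.243
0.45 164 [0.4501 0.1084 0.2401] 0.1035 0.1134 0.2428
0.46 159 [0.4599 0.1082 0.2401] 0.1032 0.1132 0.2423
0.47 149 [0.4699 0.1078 0.2402] 0.1028 0.1126 0.2428
0.48 146 [0.48   0.107  0.2401] 0.102 0.112 0.243
0.49 137 [0.49   0.1064 0.24  ] 0.1012 0.1113 0.2427
0.5 136 [0.4999 0.1058 0.2401] 0.1006 0.1108 0.2422
```

View pics/f.png

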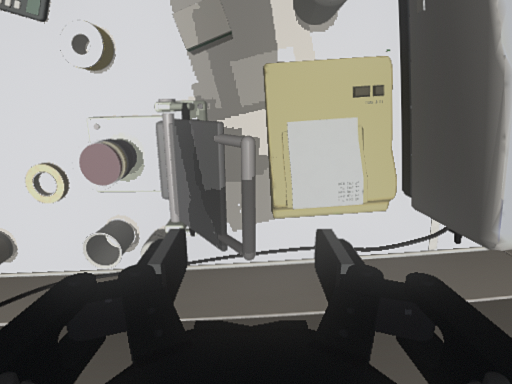

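Wrist view: the bar runs from (247,145) to (249,255), the flap panel is left of it, and the dish stack is at (107,162). The fitted bar centre is (0.470, 0.108, 0.237) and the reader yaw is 87°, which agrees with the stage-to-hinge geometry.

Emit:
servo_tool --series '[[[0.002,-0.003,0.05],-0.004,-0.5],[[0.002,-0.003,0.1],-0.004,-0.5],[[0.002,-0.003,0.14],-0.004,-0.5],[[0.002,-0.003,0.167],-0.004,-0.5],[[0.002,-0.003,0.167],-0.004,-0.5],[[0.002,-0.003,0.167],-0.004,-0.5]]'

```text
time_s: 14.97
ee_pos: [0.4702, 0.1058, 0.2331]
tool_rot: [0.028, 1.0, -0.0, -0.0]
contact_force: [-0.4, -0.5, 1.0]
finger_gap: 0.754
grip_force: 0.0
```

Emit:
servo_tool --series '[[[0,0.004,0.002],0,-0.2],[[0,0.004,0.002],0,0.2],[[0,0.004,0.002],0,0.5],[[0,0.004,0.002],0,0.6],[[0,0.004,0.002],0,0.6],[[0,0.004,0.002],0,0.6]]' --newtons 25

```text
time_s: 15.47
ee_pos: [0.4703, 0.1085, 0.2321]
tool_rot: [0.027, 1.0, 0.0, 0.0]
contact_force: [0.4, -0.8, 0.0]
finger_gap: 0.199
grip_force: 0.0
```

Emit:
servo_tool --series '[[[0,0,0],0,0.7],[[0,0,0],0,0.8],[[0,0,0],0,0.9],[[0,0,0],0,1],[[0,0,0],0,1],[[0,0,0],0,1]]' --newtons 30

```text
time_s: 15.97
ee_pos: [0.4703, 0.1076, 0.232]
tool_rot: [0.027, 1.0, -0.001, -0.0]
contact_force: [-0.8, -9.7, 2.1]
finger_gap: 0.102
grip_force: 29.2
```

Emit:
servo_tool --series '[[[0,-0.012,-0.009],0,1],[[0,-0.024,-0.016],0,1],[[0,-0.037,-0.023],0,1],[[0,-0.05,-0.029],0,1],[[0,-0.063,-0.035],0,1],[[0,-0.077,-0.04],0,1],[[0,-0.091,-0.044],0,1],[[0,-0.105,-0.048],0,1],[[0,-0.105,-0.048],0,1]]' --newtons 35

```text
time_s: 16.72
ee_pos: [0.4675, 0.0549, 0.2572]
tool_rot: [0.027, 1.0, 0.0, 0.001]
contact_force: [-3.2, 3.2, 7.2]
finger_gap: 0.104
grip_force: 35.4
```

Emit:
servo_tool --series '[[[0,-0.014,-0.003],0,1],[[0,-0.028,-0.005],0,1],[[0,-0.042,-0.006],0,1],[[0,-0.054,-0.007],0,1],[[0,-0.06,-0.007],0,1],[[0,-0.063,-0.007],0,1],[[0,-0.063,-0.007],0,1],[[0,-0.063,-0.007],0,1]]' --newtons 35

```text
time_s: 17.38
ee_pos: [0.4657, 0.0241, 0.2598]
tool_rot: [0.027, 1.0, -0.0, 0.0]
contact_force: [-2.7, 1.0, 6.3]
finger_gap: 0.101
grip_force: 36.4
```

```bash
python3 - <<'E'
from h import *
s=r.sense();print(s["ee_pos"],s["contact_force"])
side=cam("side");P=cloud(side)
im=side[0];save("g.png",np.hstack([cv2.resize(im[90:240,230:330],(400,600),interpolation=cv2.INTER_CUBIC),cv2.resize(cam("wrist")[0],(400,300)).repeat(1,0) if 0 else cv2.copyMakeBorder(cv2.resize(cam("wrist")[0],(400,300)),0,300,0,0,0)]))
for n,c in(("side",side),("top",cam("top")),("wrist",cam("wrist"))):
    P=cloud(c)
    m=(P[...,2]>.15)&(P[...,2]<.225)&(abs(P[...,0]-.4654)<.052)&(abs(P[...,1]-.0226)<.03)
    q=P[m]
    if len(q)>60:
        u=(q[:,:2]-[.4654,.0226])@[.053,.9986]; z=q[:,2]
        k=np.polyfit(z,u,1);print(n,len(q),"u at z .15,.12,.225",np.polyval(k,[.12,.15,.225]).round(4),"slope",k[0],"resid",np.std(u-np.polyval(k,z)))
E
```

```text
[0.4657433  0.02406034 0.25984631] [-2.72781645  0.95599764  6.27879351]
side 700 u at z .15,.12,.225 [-0.0037 -0.0032 -0.002 ] slope 0.01638680727288174 resid 0.0023910267186148483
```

View pics/g.png

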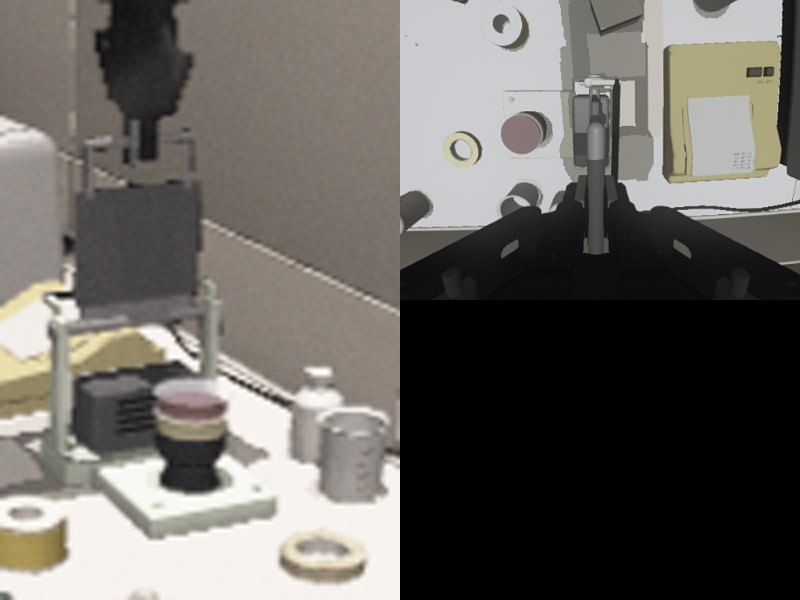

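The side view shows the flap nearly upright, with the stack intact beneath it at (190,430). The panel fit gives a 0.016 rad lean to the back and the kinematics about 0.010 rad, so I'll bring it in by about 2 mm.

Emit:
servo_tool --series '[[[0,-0.002,-0.001],0,1],[[0,-0.0035,-0.001],0,1],[[0,-0.0035,-0.001],0,1],[[0,-0.0035,-0.001],0,1],[[0,-0.0035,-0.001],0,1],[[0,-0.0035,-0.001],0,1]]'

```text
time_s: 18.08
ee_pos: [0.4656, 0.0228, 0.2599]
tool_rot: [0.027, 1.0, -0.0, -0.0]
contact_force: [-0.2, 1.4, 2.2]
finger_gap: 0.103
grip_force: 36.0
```

```bash
python3 - <<'E'
from h import *
s=r.sense();print(s["ee_pos"],s["contact_force"],s["dq"].round(3))
for i in range(2):
    P=cloud(cam("side"))
    for lo,hi in((.15,.225),(.14,.23)):
        m=(P[...,2]>lo)&(P[...,2]<hi)&(abs(P[...,0]-.4654)<.045)&(abs(P[...,1]-.0226)<.015)
        q=P[m];u=(q[:,:2]-[.4654,.0226])@[.053,.9986];k=np.polyfit(q[:,2],u,1);e=u-np.polyval(k,q[:,2]);g=abs(e)<.004
        print(len(q),np.polyfit(q[g,2],u[g],1))
P=cloud(cam("wrist"))
m=(P[...,2]>.259)&(P[...,2]<.275)&(abs(P[...,0]-.4654)<.045)&(abs(P[...,1]-.0226)<.015)
q=P[m];print("bar",len(q),np.c_[q[:,0],q[:,1]].mean(0),((q[:,:2]-[.4654,.0226])@[.053,.9986]).mean(),q[:,2].max())
E
python3 chk.py .088 .1 | grep "0\.46"
```

```text
[0.46562194 0.02284327 0.25987978] [-0.23234409  1.43750126  2.2243836 ] [ 0.001 -0.     0.001 -0.001  0.001 -0.001]
595 [ 0.00151184 -0.00377114]
716 [ 0.00831989 -0.00505723]
594 [ 0.00589556 -0.00437252]
718 [ 0.00563648 -0.00433085]
bar 4213 [0.45610281 0.02327031] 0.00017662541161041277 0.2749865639442766
[0.46563961 0.02287601 0.25991177] [ 0.0271  0.9996 -0.      0.    ]
wrist [152. 174.] 2578 [ 0.4603 -0.0767  0.093 ] [ 0.4609 -0.0771  0.0298]
top [234. 169.] 366 [ 0.4606 -0.0753  0.0938] [ 0.4607 -0.0748  0.0299]
```

The flap is within about 0.005 rad of upright, the forces are small, and the stack is centred. Handing in.

```bash
python3 -c "
from workcell import r
print(r.hand_in())"
```

```text
the job is handed in; nothing more can be done
None
```

I handed the job in at about 18.5 s: the spacer disc is on the stage with the dish stack on top, both centred to within about 2 mm, and the arm is still holding the flap within about 0.005 rad of upright.

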